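# Hang the tool tray on the slotted bench upright

### The job

Hang the hook-backed tool tray on the slotted upright: pass its hook through the upright's top slot from the front, let it down gently, without dropping it, over the slot's lower edge, and press the tray down past the spring catch until it snaps fully home. Let go and leave it hanging level and square. Leave the plain tray, the bottle and the jar where they are.

Things in the scene. Friction and masses are not known exactly. Their poses are not given: they have to be found in the camera images.
- tray_grip (a point): Centre of the carrying handle of the loose hook-backed aluminium tray (0.24 to 0.42 kg), 115 mm above the tray's underside. +x to the tray's back (hook), +z up. Handle: plate 12 mm thick (y), 70 mm long (x), 85 to 130 mm above the underside; pinch across y from above. Tray: 120 (x) x 90 mm (y), walls 25 mm high. Foot: back face 85 mm behind this point, lowest 20 mm; it bears on the upright.
- tray_pad (a point): Centre of the top of the same tray's press pad, the flat head of its 60 mm wide back plate: 24 mm (x) by 44 mm (y), 71 mm behind (+x) and 58 mm above the handle centre. Push straight down here to lock (this point is then about 232 mm above the table and stops hard); the handle, farther out, works less surely.
- tray_hook (a point): Bottom of the same tray's hook (18 mm wide), 103 mm behind (+x) and 38 mm below the handle centre. The neck (underside 38 mm, top 46 mm above this point) leads back to a lip hanging down. With the foot on the upright the lip's bottom clears the back of the slotted wall by 8 mm, its upper part by 5 mm: start down with the foot touching or up to 7 mm off; the slightly bent lip pulls the tray in.
- post: Fixed slotted upright: white steel channel 70 mm wide, 44 mm deep, 253 mm high on a 150 x 160 x 10 mm base. Origin on the table under the middle of the front face; -x points out of the front, +z up. Front wall 6 mm thick with two slots 40 mm wide, centred: use the top one, 175 to 241 mm high; the lower, 45 to 111 mm, stays empty. Tray home: handle centre 90 mm before the face, 171 mm high.
- post_slot (a point): Middle of the top slot's lower edge, on the upright's front face, 175 mm above the table, axes as the upright's. Behind the wall, 25 mm lower, is a grey spring roller, the catch. A tray let down on it stops 12 to 20 mm too high under its own weight; a push of 4 to 12 N down on the pad snaps it past until the neck rests on this edge and the roller holds the hook down.
- plain_grip (a point): Bystander: a plain free-standing tray of the same size with the same handle, without back plate or hook. The point is its handle's centre, 115 mm above its underside.
- bottle_mid (a point): Bystander: a green glass bottle, 66 mm across and 180 mm high, standing; the point is half-way up.
- jar_mid (a point): Bystander: a terracotta jar, 90 mm across and 125 mm high, standing; the point is half-way up.
Not all that is in view belongs to the job. What is shaped like the part that bears tray_grip but brown or red is not meant. There is more than one size of the post; the job needs the larger.

How it is judged:
By the outcome, as a careful person would: the job done as asked, in the order asked, and still so for the second after the job is handed in, with the robot touching nothing.
It also fails if it takes over 45 s, if anything falls off the work surface, if the arm or the gripper's body presses on something with over 40 N, if the wrist force passes 120 N, or if a joint passes its speed limit or range.

### The arm

A 6-joint arm with a two-finger parallel gripper is mounted at the origin on the work surface. World frame = base frame: x ahead of the robot, y to its left, z up, the work surface at z = 0. Lengths are in mm, angles in rad, forces in N, time in s.
With the tool pointing down it reaches from about 350 to 775 mm from the base axis. Payload 7.3 kg.
Tool frame: the origin (TCP) lies on the mounting face of the last link; the fingertips stand 178 mm ahead of it and the grasp point (between the pads) lies 159 mm ahead of it (bot.grip_point_offset is the distance from the TCP to the grasp point, in mm); x points along the fingers, y is the direction in which the jaws open and shut, and the axes are right-handed (so a half turn about x gives the same grasp; the last joint's range is limited). The gripper opens to 92 mm and grips with 3 to 60 N. Pads are 19 mm wide; open, the fingers measure 130 mm over their backs; the gripper's body (75 mm by 190 mm) begins 47 mm behind the grasp point.
Start: joints at [0.958, 0.342, 1.524, -0, 1.275, -0.146], TCP at [236.246, 468.845, 404.741] pointing down, gripper open.
Joint ranges: [-2.53, 2.53], [-0.77, 2.02], [0.04, 2.7], [-1, 4.14], [0.28, 2.66], [-3.11, 3.11]. Speed limits (rad/s): [2.57, 2.57, 3.14, 3.14, 3.14, 3.14].

### API

Orientations are given as [roll, pitch, yaw] about the fixed x, y, z axes, in that order (R = Rz(yaw) Ry(pitch) Rx(roll)).
In Python, from plant import bot gives the robot as it stands.
- The arm moves only by the tool arm_command, never from a script. Its argument "moves" is a list of rows, each a list of 5 numbers: the shift along the tool's x, y, z in cm, then the turn about the tool's x in degrees, then the opening, from 0 (shut) to 1 (fully open). A call has 1 to 10 rows; each row is the pose to reach, as a shift and turn from the pose measured when the call began, along the tool's axes at that moment; what a row does not reach only later rows make up. A row lasts 1/10 s, in which the tool goes at most 50 mm and 8.59 degrees, less where a joint would pass 70% of its speed; a pose out of reach is approached as far as the arm can. A call with a gripper value outside its range is refused whole. The fingers move at their own pace and stop on an object; the grip force is fixed at half the most. Time passes only in rows, so rows that repeat a pose let the fingers close. It gives the time, the measured TCP pose, the force and the opening at its end, in the units of the state.
- bot.get_obs(): the state, without advancing time (a new reading comes with each control period).
- bot.capture(name): name is "scene" or "top"; returns a dict with "frame" (400x640x3 uint8, blue, green, red), "K" (3x3 intrinsics, pixels), "origin" and "orientation" of the camera in the world. Camera axes: x right, y down, z forward; pixel columns grow to the right and rows downward; lengths in mm; the calibration is good to about 2 mm. A picture is of the moment at which its call begins. There is no depth.
- bot.close_job(): hands the job in, once; it reports no verdict.
The state is a dict: "time": time; "joint_positions": joint angles; "dq": joint speeds; "tau": joint torques, N m; "tool_pos": TCP position; "tcp_rot": TCP orientation; "contact_force": force on the tool from outside, world axes, zero at the start; "moment": the same for the moment, N m; "grip_width": finger opening in mm.
Only numpy, scipy, OpenCV 4.12 (cv2) and the standard library are available. Lean on these libraries where they do the work, as an engineer would, in place of code of your own. Each camera call takes 0.05 s, during which the arm holds its last target.

## Working session

There is one attempt and no reset: what is moved stays moved. The work goes in short steps, Python scripts to look and compute and a tool call to move; the robot and the scene stay as the last step left them, time stands still between calls to the robot, and variables do not carry over. Pictures are saved under pics/ and viewed, and the job is handed in when it is done.

Besides the shell and the picture viewer there is one more tool, called after "Call:" as name(argument=value, ...), one argument or row to a line, values as JSON. arm_command: Moves the arm, as the interface text tells. Its arguments: {"type":"object","properties":{"moves":{"type":"array"}},"required":["moves"]}

```bash
ls; mkdir -p pics; python3 - <<'E'
from plant import bot
import cv2, numpy as np, pickle
o=bot.get_obs(); print({k:np.round(v,3).tolist() for k,v in o.items()})
for n in ("scene","top"):
    c=bot.capture(n); cv2.imwrite(f"pics/{n}0.png",c["frame"]); pickle.dump(c,open(f"{n}0.pkl","wb"))
    print(n,np.array(c["K"]).tolist(),c["origin"],c["orientation"])
E
```

```text
pics
{'time': 0.0, 'joint_positions': [0.958, 0.343, 1.525, -0.0, 1.275, -0.146], 'dq': [0.001, 0.0, -0.002, -0.001, 0.001, 0.001], 'tau': [-0.0, -43.124, -24.422, 0.072, 0.056, -0.0], 'tool_pos': [236.171, 468.729, 404.058], 'tcp_rot': [-1.716, 1.569, -2.182], 'contact_force': [0.514, 0.265, -0.02], 'moment': [0.031, 0.008, 0.026], 'grip_width': 91.994}
scene [[462.7425158706159, 0.0, 324.89281511252716], [0.0, 462.7425158706159, 202.7984382618299], [0.0, 0.0, 1.0]] [1110.68606418  589.05583792 1242.21713122] [-2.51164827  0.00383532  2.25388287]
top [[500.80929667775973, 0.0, 313.07049031034114], [0.0, 500.80929667775973, 205.20835299606185], [0.0, 0.0, 1.0]] [ 313.10342883   92.03195228 1567.26603473] [-3.01398231 -0.01900746 -1.58921445]
```

View pics/scene0.png

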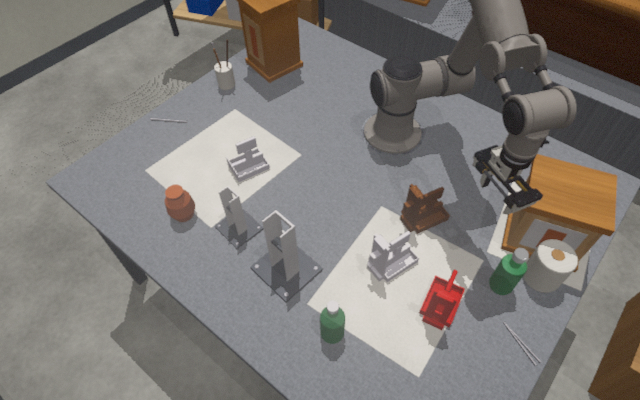

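View pics/top0.png

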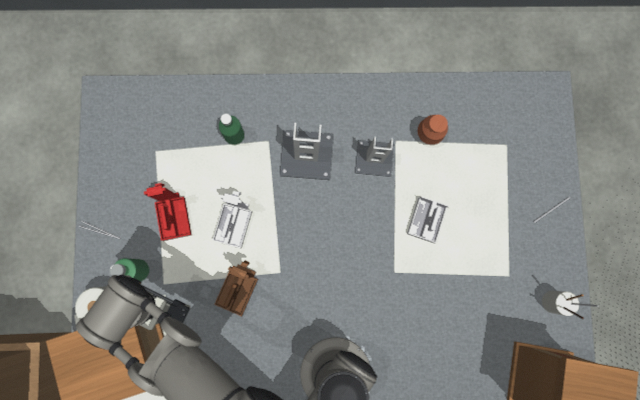

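Tray candidates:
- Silver tray with back plate: top (233,222), scene (392,260).
- Plain silver tray: top (427,218), scene (248,162).
- Red tray: top (173,215).
- Brown tray: top (238,290).

Post candidates: the larger at top (306,150), the smaller at top (376,155). I choose the silver tray at (233,222) and the large post, and will check both in a close crop.

```bash
python3 - <<'E'
import cv2, numpy as np
t=cv2.imread("pics/top0.png"); s=cv2.imread("pics/scene0.png")
def crop(im,u0,v0,w,h,f,name):
    cv2.imwrite(name,cv2.resize(im[v0:v0+h,u0:u0+w],None,fx=f,fy=f,interpolation=cv2.INTER_CUBIC))
crop(t,200,180,70,70,8,"pics/c1.png")
crop(t,270,110,75,75,8,"pics/c2.png")
crop(s,360,220,70,70,8,"pics/c3.png")
crop(s,245,200,90,100,6,"pics/c4.png")
E
```

```text
(no output)
```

View pics/c1.png

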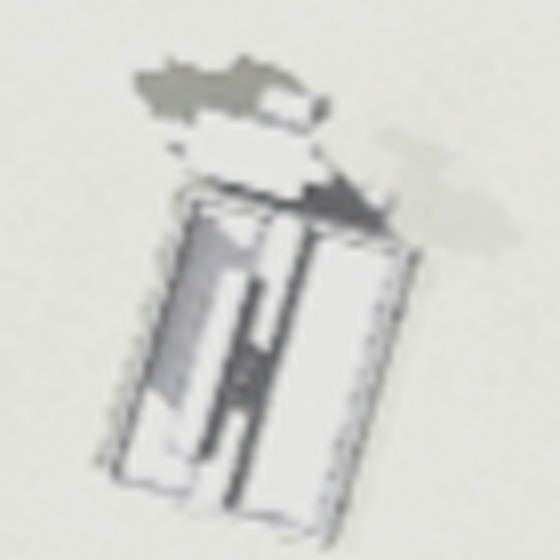

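View pics/c2.png

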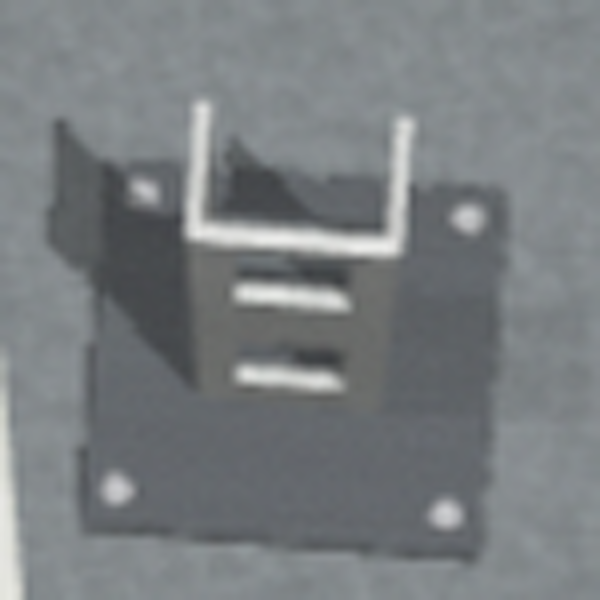

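View pics/c3.png

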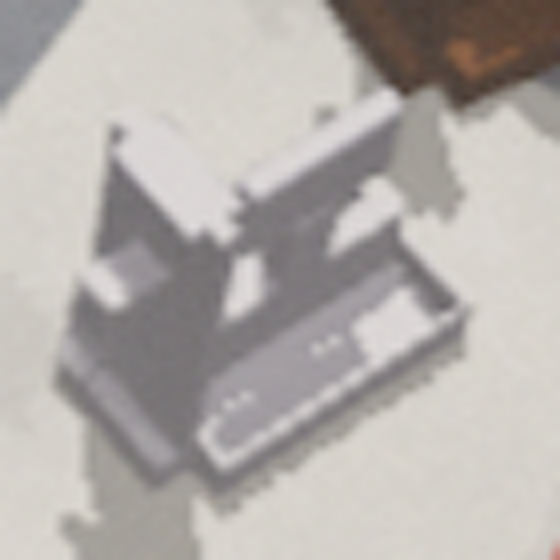

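View pics/c4.png

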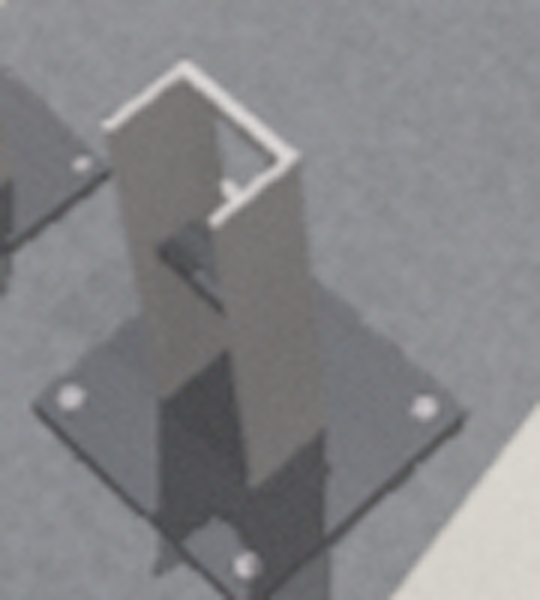

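The close crops show the chosen silver tray has a back plate with the hook at its upper end in c1 (about (290,100)), and the larger post's slotted face looks toward the robot. Next I fit both poses.

```bash
cat > h.py <<'E'
import numpy as np, cv2, pickle
from scipy.spatial.transform import Rotation as R
from scipy.optimize import least_squares
def cam(c):
    r=R.from_euler("xyz",c["orientation"]).as_matrix(); return np.array(c["K"]),np.array(c["origin"]),r
def proj(c,P):
    K,o,r=cam(c); q=(np.atleast_2d(P)-o)@r@K.T; return q[:,:2]/q[:,2:]
def place(p,P):
    P=np.atleast_2d(np.array(P,float)); ca,sa=np.cos(p[2]),np.sin(p[2])
    return np.c_[p[0]+ca*P[:,0]-sa*P[:,1],p[1]+sa*P[:,0]+ca*P[:,1],P[:,2]]
def px(pts,u0,v0,f): return (np.array(pts,float)+.5)/f-.5+np.array([u0,v0])
E
cat > fit.py <<'E'
from h import *
T=pickle.load(open("top0.pkl","rb")); S=pickle.load(open("scene0.pkl","rb"))
# tray, origin under handle centre
def run(model,obs,x0,name):
    def f(p,sel=None):
        e=[]
        for i,(c,m,u) in enumerate(obs):
            if sel is None or i in sel: e.append((proj(c,place(p,m))-u).ravel())
        return np.concatenate(e)
    for sel in [None]+[[i] for i in range(len(obs))]:
        s=least_squares(f,x0,kwargs=dict(sel=sel),loss="soft_l1"); print(name,sel,s.x.round(3),"deg",np.degrees(s.x[2]).round(2),"rms",np.sqrt(np.mean(s.fun**2)).round(2))
        if sel is None: best=s.x; print(f(best).reshape(-1,2).round(1).tolist())
    return best
tr=run(0,[(T,[[60,45,25],[60,-45,25],[-60,-45,25],[-60,45,25],[35,0,130],[-35,0,130]],
  px([(190,190),(415,250),(330,545),(110,470),(240,275),(193,452)],200,180,8)),
  (S,[[35,0,130],[-35,0,130],[-60,45,25],[60,45,25],[83,22,173],[83,-22,173]],
  px([(247,190),(395,95),(464,310),(218,470),(213,243),(115,130)],360,220,8))],[500,240,.2],"tray")
po=run(0,[(T,[[0,35,253],[0,-35,253],[44,35,253],[44,-35,253]],px([(185,245),(403,255),(203,103),(405,118)],270,110,8)),
 (S,[[0,-35,253],[0,35,253],[44,-35,253],[44,35,253]],px([(183,62),(300,155),(103,128),(212,225)],245,200,6))],[600,100,0],"post")
np.savez("fit.npz",tray=tr,post=po)
def box(x0,x1,y0,y1,z0,z1):
    c=[[x,y,z] for x in(x0,x1) for y in(y0,y1) for z in(z0,z1)]
    return [(c[i],c[j]) for i in range(8) for j in range(i) if bin(i^j).count("1")==1]
TB=[box(-60,60,-45,45,0,25),box(-35,35,-6,6,85,130),box(59,83,-22,22,170,173),box(65,85,-30,30,0,20)]
PB=[box(0,44,-35,35,10,253),box(0,6,-20,20,175,241),box(0,6,-20,20,45,111)]
for c,n,cr in((T,"top",(195,110,150,145)),(S,"scene",(245,190,190,110))):
    f=4; im=cv2.resize(c["frame"],None,fx=f,fy=f,interpolation=cv2.INTER_CUBIC)
    for p,bs,col in((tr,TB,(0,0,255)),(po,PB,(0,200,0))):
        for b in bs:
            for a,d in b:
                q=(proj(c,place(p,[a,d]))+.5)*f-.5
                cv2.line(im,tuple(map(int,q[0].round())),tuple(map(int,q[1].round())),col,1,cv2.LINE_AA)
    u,v,w,h=[k*f for k in cr]; cv2.imwrite(f"pics/fit_{n}.png",im[v:v+h,u:u+w])
E
python3 fit.py
```

```text
tray None [ 4.48405e+02  3.10966e+02 -2.81000e-01] deg -16.13 rms 1.69
[[-0.2, 0.7], [-0.3, 0.8], [-0.5, 1.5], [-1.3, 3.2], [0.3, -2.2], [-0.7, -0.9], [-1.9, 0.3], [-1.3, 0.1], [1.4, -1.5], [1.1, -0.9], [-4.6, 0.0], [-2.6, 2.6]]
tray [0] [ 4.50138e+02  3.09660e+02 -2.72000e-01] deg -15.61 rms 1.3
tray [1] [ 4.45952e+02  3.14889e+02 -3.13000e-01] deg -17.95 rms 1.68
post None [ 6.58238e+02  7.90390e+01 -8.40000e-02] deg -4.79 rms 0.68
[[0.6, -1.0], [-0.7, -0.5], [-0.5, 0.9], [0.1, 0.8], [-0.4, 0.4], [-1.4, 0.4], [0.3, -0.5], [0.6, -0.7]]
post [0] [ 6.58374e+02  7.84780e+01 -7.90000e-02] deg -4.51 rms 0.68
post [1] [658.18   79.6   -12.652] deg -724.89 rms 0.65
```

View pics/fit_top.png

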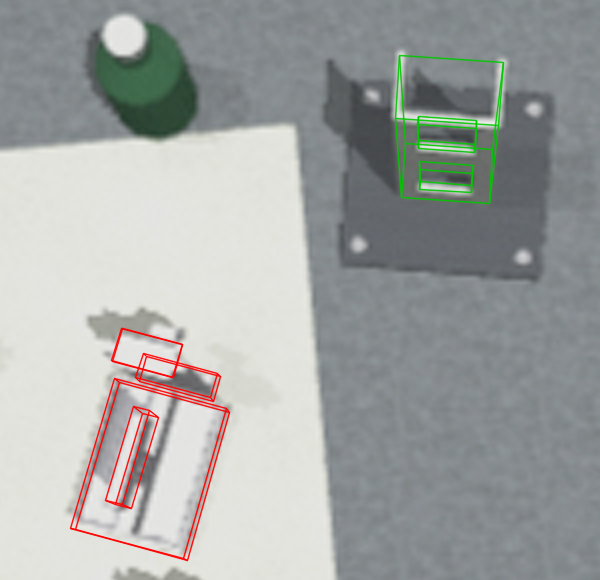

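View pics/fit_scene.png

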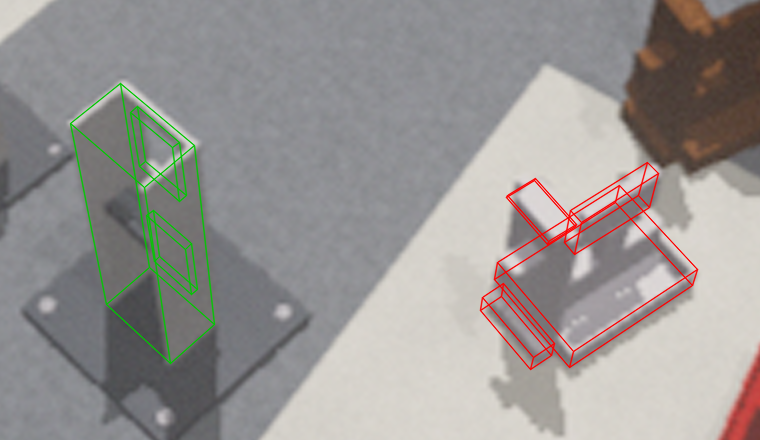

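```bash
cat >> h.py <<'E'
def tool(o): return np.array(o["tool_pos"]),R.from_euler("xyz",o["tcp_rot"]).as_matrix()
def plan(o,grip_xyz,yaw):
    """shift cm in tool axes & turn deg so the grasp pt is at grip_xyz with jaws along y of yaw"""
    p,r=tool(o); g=np.array(grip_xyz,float)+[0,0,159]
    d=r.T@(g-p)/10
    y=r.T@np.array([-np.sin(yaw),np.cos(yaw),0])
    a=np.degrees(np.arctan2(y[2],y[1])); a=(a+90)%180-90
    return d.round(2),a.round(2)
E
python3 - <<'E'
from h import *
from plant import bot
o=bot.get_obs(); print(tool(o)[1].round(3)); 
print(plan(o,[449,310.5,200],np.radians(-16)),plan(o,[449,310.5,114],np.radians(-16)))
E
```

```text
[[-0.001  0.45   0.893]
 [-0.001  0.893 -0.45 ]
 [-1.    -0.001 -0.   ]]
(array([ 4.51, -4.55, 26.13]), np.float64(-10.75)) (array([13.11, -4.54, 26.13]), np.float64(-10.75))
```

Call:
arm_command(
  moves=[
    [0,-1,5,-3,1],
    [0,-2,10,-6,1],
    [1,-3,15,-9,1],
    [2,-4,20,-10.7,1],
    [2.5,-4.5,24,-10.7,1],
    [2.5,-4.5,26.1,-10.7,1],
    [2.5,-4.5,26.1,-10.7,1],
    [2.5,-4.5,26.1,-10.7,1],
  ],
)

```text
time: 0.9
tool_pos: [448.9, 310.9, 378.7]
tcp_rot: [-2.308, 1.568, -2.59]
contact_force: [0.7, 0.3, 0.1]
grip_width: 91.7
```

```bash
python3 - <<'E'
from h import *
from plant import bot
o=bot.get_obs()
for n in("top","scene"):
    c=bot.capture(n); pickle.dump(c,open(n+"1.pkl","wb")); im=cv2.resize(c["frame"],None,fx=4,fy=4,interpolation=cv2.INTER_CUBIC)
    u,v=(190,150) if n=="top" else (330,180); cv2.imwrite(f"pics/{n}1.png",im[v*4:(v+110)*4,u*4:(u+150)*4])
print(o["tool_pos"],plan(o,[449,310.5,114],np.radians(-16)))
E
```

```text
[448.88666582 310.94750258 378.66487955] (array([10.57, -0.02,  0.04]), np.float64(-0.11))
```

View pics/top1.png

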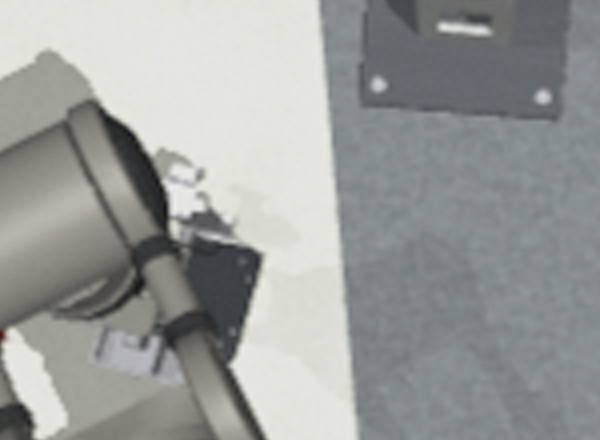

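View pics/scene1.png

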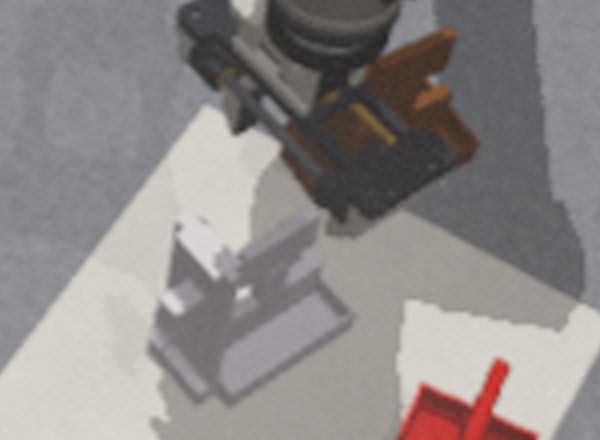

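The top view shows the gripper squared over the tray with the body's 75 mm side along the tray's x, and the scene view shows the pad at (205,245) clear of the body. Descending.

Call:
arm_command(
  moves=[
    [3,0,0,0,1],
    [6,0,0,0,1],
    [8.5,0,0,0,1],
    [10.5,0,0,0,1],
    [10.5,0,0,0,1],
    [10.5,0,0,0,1],
  ],
)

```text
time: 1.6
tool_pos: [447.4, 312.3, 274.7]
tcp_rot: [-2.262, 1.569, -2.54]
contact_force: [0.1, 0.9, 0.1]
grip_width: 91.8
```

```bash
python3 - <<'E'
from h import *
from plant import bot
for n in("scene",):
    c=bot.capture(n); im=cv2.resize(c["frame"],None,fx=6,fy=6,interpolation=cv2.INTER_CUBIC)
    u,v=(350,190); cv2.imwrite(f"pics/{n}2.png",im[v*6:(v+100)*6,u*6:(u+120)*6])
E
```

```text
(no output)
```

View pics/scene2.png

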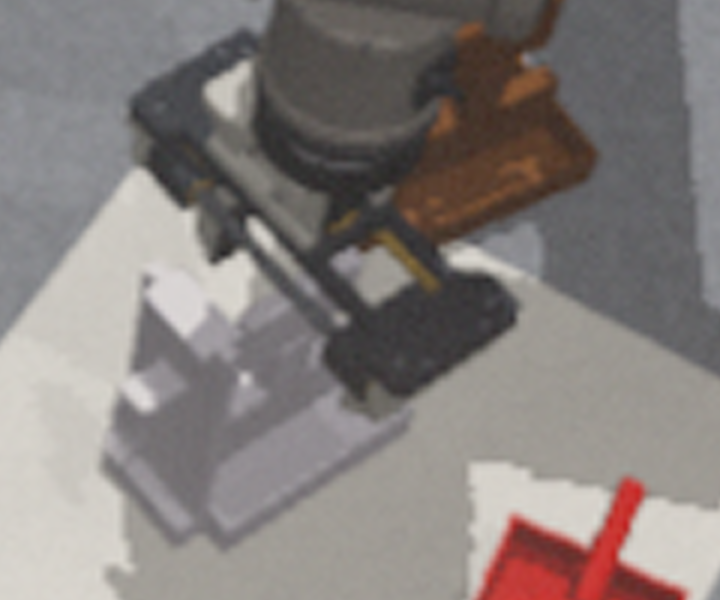

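The picture shows the gripper over the handle, with the near finger at about (365,390) and the pad untouched at (190,310). I'll close the fingers.

Call:
arm_command(
  moves=[
    [0,0,0,0,0.5],
    [0,0,0,0,0.2],
    [0,0,0,0,0],
    [0,0,0,0,0],
    [0,0,0,0,0],
    [0,0,0,0,0],
    [0,0,0,0,0],
  ],
)

```text
time: 2.35
tool_pos: [447.7, 312.3, 275.2]
tcp_rot: [-1.59, 1.57, -1.868]
contact_force: [-0.1, -0.3, 0.2]
grip_width: 40.4
```

```bash
python3 - <<'E'
from h import *
from plant import bot
for n in("scene","top"):
    c=bot.capture(n); im=cv2.resize(c["frame"],None,fx=6,fy=6,interpolation=cv2.INTER_CUBIC)
    u,v=(350,190) if n=="scene" else (190,165); cv2.imwrite(f"pics/{n}3.png",im[v*6:(v+100)*6,u*6:(u+120)*6])
E
```

```text
(no output)
```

View pics/scene3.png

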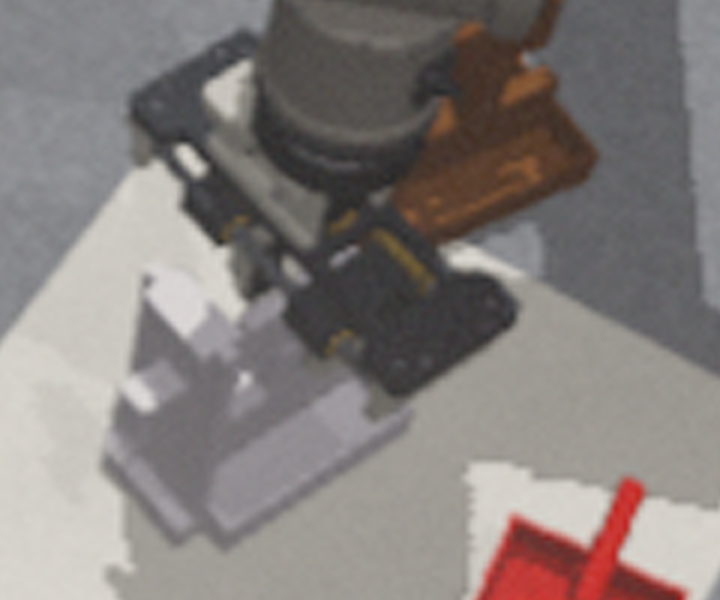

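The fingers are still closing (opening 40 mm, no contact yet), with the tray unmoved. Continue.

Call:
arm_command(
  moves=[
    [0,0,0,0,0],
    [0,0,0,0,0],
    [0,0,0,0,0],
    [0,0,0,0,0],
    [0,0,0,0,0],
    [0,0,0,0,0],
    [0,0,0,0,0],
  ],
)

```text
time: 3.15
tool_pos: [447.7, 312.2, 275.1]
tcp_rot: [-1.948, 1.57, -2.226]
contact_force: [0.0, -1.1, -0.9]
grip_width: 12.0
```

Call:
arm_command(
  moves=[
    [-0.5,0,0,0,0],
    [-1.5,0,0,0,0],
    [-3,0,0,0,0],
    [-5,0,0,0,0],
    [-7.5,0,0,0,0],
    [-10,0,0,0,0],
    [-12,0,0,0,0],
    [-12,0,0,0,0],
    [-12,0,0,0,0],
  ],
)

```text
time: 4.05
tool_pos: [447.4, 312.2, 395.0]
tcp_rot: [-1.912, 1.57, -2.19]
contact_force: [0.2, 0.3, -4.7]
grip_width: 11.5
```

```bash
python3 - <<'E'
from h import *
from plant import bot
for n in("scene","top"):
    c=bot.capture(n); pickle.dump(c,open(n+"4.pkl","wb"));im=cv2.resize(c["frame"],None,fx=6,fy=6,interpolation=cv2.INTER_CUBIC)
    u,v=(350,170) if n=="scene" else (190,150); cv2.imwrite(f"pics/{n}4.png",im[v*6:(v+100)*6,u*6:(u+120)*6])
o=bot.get_obs(); p,r=tool(o); print(p,r.round(3),o["contact_force"],o["moment"],o["grip_width"])
po=np.load("fit.npz")["post"]; print(po)
# staging: handle 150 mm before the face, height 224
for d,z in((160,235),(160,224)):
    g=place([po[0],po[1],po[2]],[[-d,0,z]])[0]; print(d,g,plan(o,g,po[2]))
E
```

```text
[447.35984976 312.15329199 393.76178703] [[-0.003  0.274  0.962]
 [-0.002  0.962 -0.274]
 [-1.    -0.002 -0.002]] [-0.93402482  0.34509955 -4.46623782] [0.02180864 0.13705934 0.03557301] 11.9003085885454
[ 6.58237557e+02  7.90388135e+01 -8.35944253e-02]
160 [498.7962742   92.39834933 235.        ] (array([  0.  , -19.72,  10.97]), np.float64(-11.13))
160 [498.7962742   92.39834933 224.        ] (array([  1.1 , -19.72,  10.98]), np.float64(-11.13))
```

View pics/scene4.png

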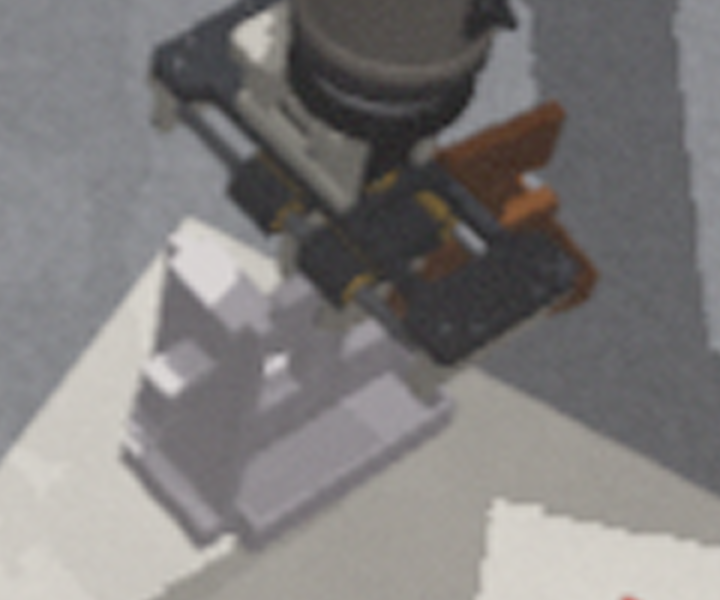

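View pics/top4.png

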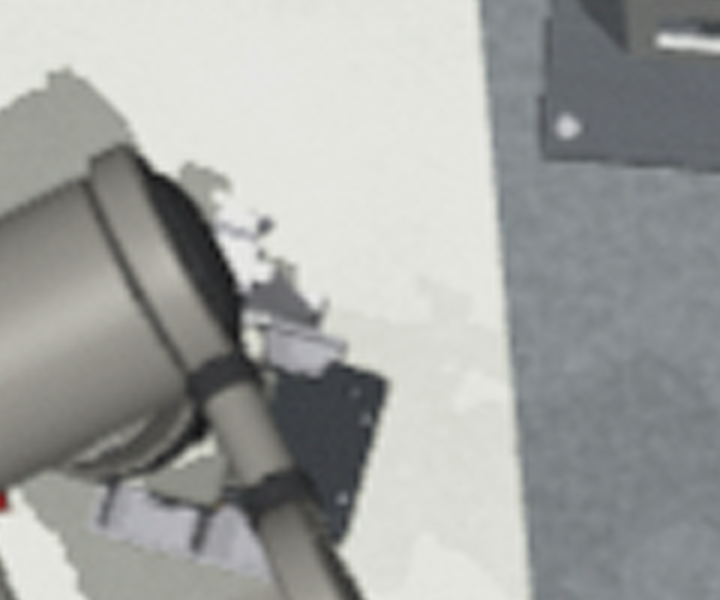

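Call:
arm_command(
  moves=[
    [0,-1.5,0.5,-1,0],
    [0,-4,2,-3,0],
    [0,-7.5,4,-5,0],
    [0,-11,6,-7,0],
    [0,-14.5,8,-9,0],
    [0,-17.5,10,-10.5,0],
    [0,-19.2,10.8,-11.1,0],
    [0,-19.7,11,-11.1,0],
    [0,-19.7,11,-11.1,0],
    [0,-19.7,11,-11.1,0],
  ],
)

```text
time: 5.15
tool_pos: [498.9, 93.2, 393.5]
tcp_rot: [-2.755, 1.567, -2.839]
contact_force: [-0.3, 0.6, -2.8]
grip_width: 11.8
```

```bash
cat > see.py <<'E'
import sys
from h import *
from plant import bot
k=sys.argv[1]; b={"scene":(240,160,130,100),"top":(255,110,130,100)}
for n in("scene","top"):
    c=bot.capture(n); pickle.dump(c,open(n+k+".pkl","wb"));im=cv2.resize(c["frame"],None,fx=6,fy=6,interpolation=cv2.INTER_CUBIC)
    u,v,w,h=b[n]; cv2.imwrite(f"pics/{n}{k}.png",im[v*6:(v+h)*6,u*6:(u+w)*6])
o=bot.get_obs(); p,r=tool(o); po=np.load("fit.npz")["post"]
g=p+159*r[:,0]; ca,sa=np.cos(po[2]),np.sin(po[2]); d=g-[po[0],po[1],0]
print("grip in post frame",(ca*d[0]+sa*d[1]).round(1),(-sa*d[0]+ca*d[1]).round(1),g[2].round(1),"yaw err",np.degrees(np.arctan2(r[1,2],r[0,2])-po[2]).round(2),"tilt",np.degrees(r[2]).round(2))
print(np.round(o["contact_force"],1),np.round(o["moment"],3),o["grip_width"],o["time"])
E
python3 see.py 5
```

```text
grip in post frame -160.5 0.9 234.8 yaw err 0.04 tilt [-57.3   -0.1   -0.19]
[ 0.   1.1 -3.7] [ 0.037  0.089 -0.036] 11.642094682916127 5.25
```

View pics/scene5.png

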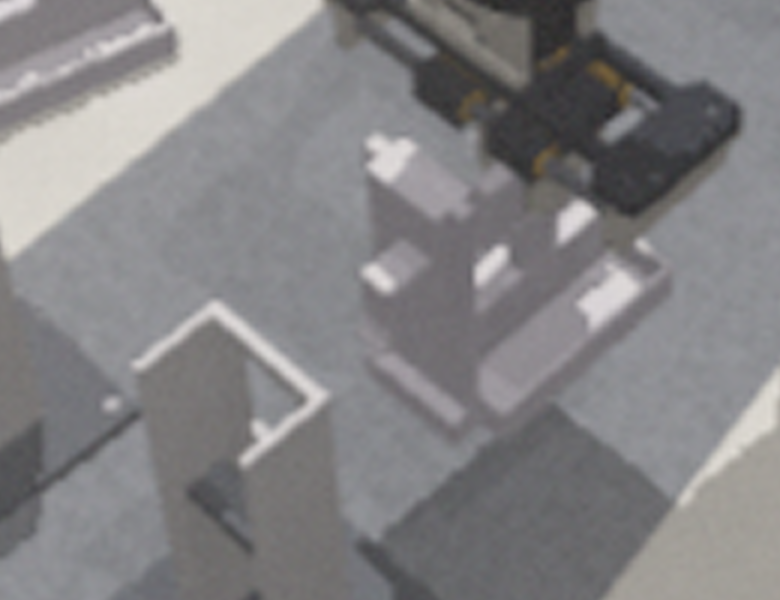

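View pics/top5.png

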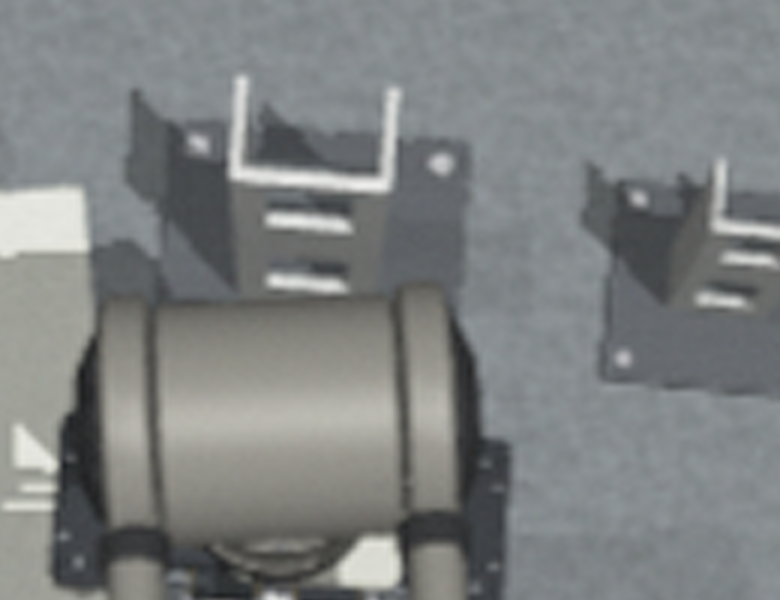

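```bash
cat > ov.py <<'E'
import sys
from h import *
k=sys.argv[1]; off=np.array(eval(sys.argv[2]),float) # dx,dy,dz,pitch deg,yaw deg of tray vs grip
pose=eval(sys.argv[3]) # grip in post frame x,y,z
po=np.load("fit.npz")["post"]
def box(x0,x1,y0,y1,z0,z1):
    c=[[x,y,z] for x in(x0,x1) for y in(y0,y1) for z in(z0,z1)]
    return [(c[i],c[j]) for i in range(8) for j in range(i) if bin(i^j).count("1")==1]
TB=[box(-60,60,-45,45,-115,-90),box(-35,35,-6,6,-30,15),box(59,83,-22,22,55,58),box(65,85,-30,30,-115,-95),box(83,107,-9,9,0,8),box(99,107,-9,9,-38,8)]
PB=[box(0,44,-35,35,10,253),box(0,6,-20,20,175,241)]
def tray(P):
    q=R.from_euler("yz",off[3:5],degrees=True).apply(np.array(P,float)); return place(po,q+np.array(pose)+off[:3])
b={"scene":(240,160,130,100),"top":(255,110,130,100)}
for n in sys.argv[4:] or ["scene"]:
    c=pickle.load(open(n+k+".pkl","rb")); f=6; im=cv2.resize(c["frame"],None,fx=f,fy=f,interpolation=cv2.INTER_CUBIC)
    L=[(tray(e),(0,0,255)) for bb in TB for e in bb]+[(place(po,e),(0,200,0)) for bb in PB for e in bb]
    for e,col in L:
        q=(proj(c,e)+.5)*f-.5; cv2.line(im,tuple(map(int,q[0].round())),tuple(map(int,q[1].round())),col,1,cv2.LINE_AA)
    u,v,w,h=b[n]; cv2.imwrite(f"pics/ov_{n}{k}.png",im[v*6:(v+h)*6,u*6:(u+w)*6])
E
python3 ov.py 5 "[0,0,0,0,0]" "[-160.5,.9,234.8]"
```

```text
(no output)
```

View pics/ov_scene5.png

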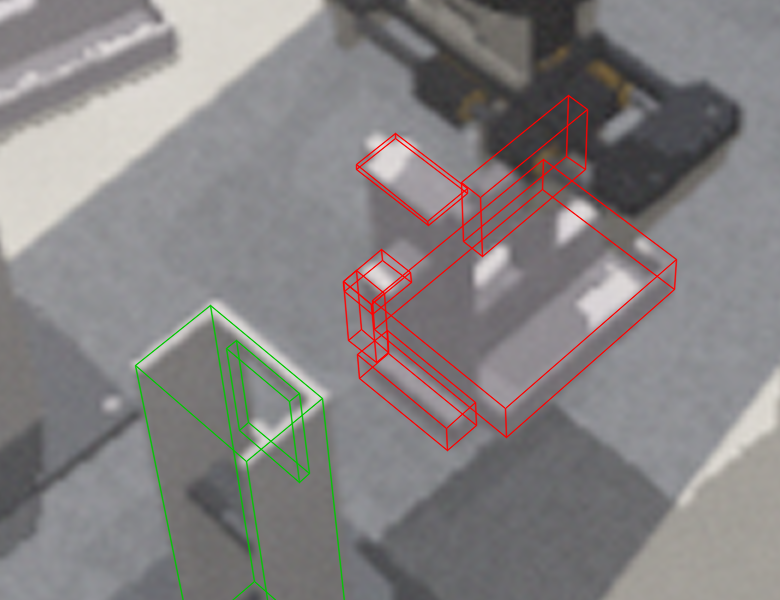

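The scene overlay shows the real tray about (+12,-8) crop px from the model: pad corner at (367,163) against (357,167). So it sits roughly 6 mm farther out along −x in the hand. I'll zoom in and fit.

```bash
python3 - <<'E'
from h import *
c=pickle.load(open("scene5.pkl","rb"))["frame"]
cv2.imwrite("pics/z5.png",cv2.resize(c[178:236,296:356],None,fx=10,fy=10,interpolation=cv2.INTER_CUBIC))
E
```

```text
(no output)
```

View pics/z5.png

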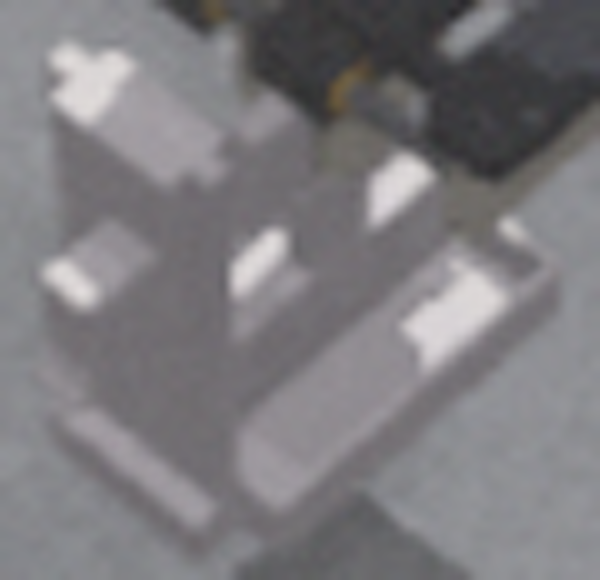

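```bash
cat > f5.py <<'E'
from h import *
c=pickle.load(open("scene5.pkl","rb")); po=np.load("fit.npz")["post"]; g=np.array([-160.5,.9,234.8])
M=np.array([[83,22,58],[83,-22,58],[59,22,58],[59,-22,58],[107,-9,8],[107,9,8],[85,30,-95],[85,-30,-95],[-60,45,-90],[-60,45,-115]],float)
U=px([(178,187),(55,102),(238,142),(122,55),(42,272),(97,310),(205,530),(62,422),(560,268),(556,303)],296,178,10)
sg=np.array([2,2,1,2,1.5,1.])
def f(s):
    q=R.from_euler("xyz",[s[5],s[3],s[4]],degrees=True).apply(M)+g+s[:3]
    e=(proj(c,place(po,q))-U)/.5
    pr=(s-[0,0,-1,0,0,0])/[20,2,1.5,1.5,1,1]
    return np.r_[e.ravel(),pr]
r=least_squares(f,np.zeros(6),loss="soft_l1"); print("dx dy dz pitch yaw roll",r.x.round(2)); print((f(r.x)[:20]*.5).reshape(-1,2).round(1).tolist())
# post on same image for camera bias
P=[[0,-35,253],[0,35,253],[44,-35,253],[44,35,253]]
print(proj(c,place(po,P)))
E
python3 f5.py
```

```text
dx dy dz pitch yaw roll [-3.5   1.65 -2.64 -1.1   2.01 -0.21]
[[0.3, 0.1], [0.2, -0.4], [0.6, -0.8], [-0.2, -1.0], [-0.7, 2.2], [-1.2, 2.1], [-0.4, 0.8], [-1.5, -0.2], [1.2, -1.6], [1.1, -0.0]]
[[274.65369652 210.33924839]
 [293.17315683 225.84506086]
 [262.01955012 220.42549566]
 [280.52229831 236.42836252]]
```

Call:
arm_command(
  moves=[
    [0.4,-0.1,1,0,0],
    [0.8,-0.1,2,0,0],
    [1,-0.1,3,0,0],
    [1,-0.1,4,0,0],
    [1,-0.1,4.5,0,0],
    [1,-0.1,4.5,0,0],
    [1,-0.1,4.5,0,0],
  ],
)

```text
time: 5.95
tool_pos: [543.6, 88.8, 383.5]
tcp_rot: [-2.713, 1.567, -2.796]
contact_force: [-0.4, -0.1, -4.1]
grip_width: 11.7
```

```bash
python3 see.py 6; python3 - <<'E'
from h import *
c=pickle.load(open("scene6.pkl","rb"))["frame"]
cv2.imwrite("pics/z6.png",cv2.resize(c[190:250,260:340],None,fx=10,fy=10,interpolation=cv2.INTER_CUBIC))
E
```

```text
grip in post frame -115.9 -0.1 224.7 yaw err 0.04 tilt [-57.3  -0.1  -0.2]
[ 0.2  0.3 -4.3] [0.054 0.107 0.041] 11.838792879744338 6.05
```

View pics/z6.png

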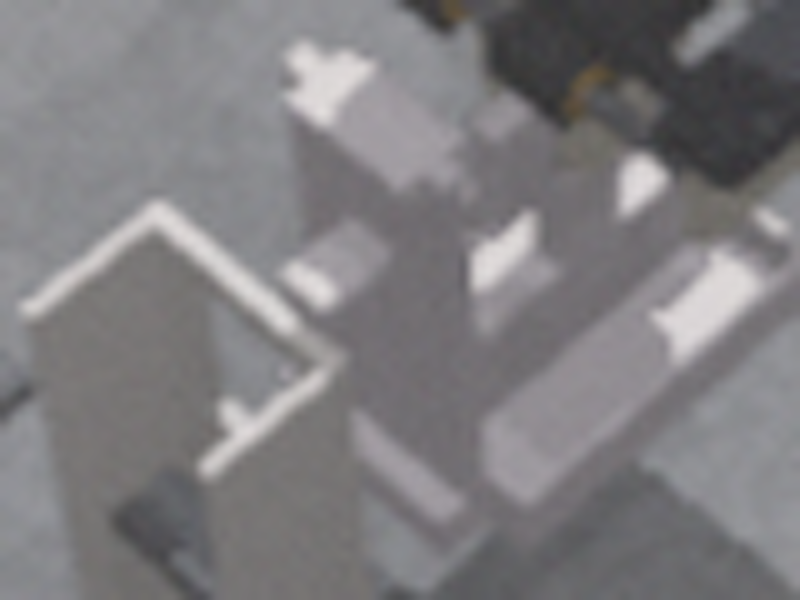

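View pics/top6.png

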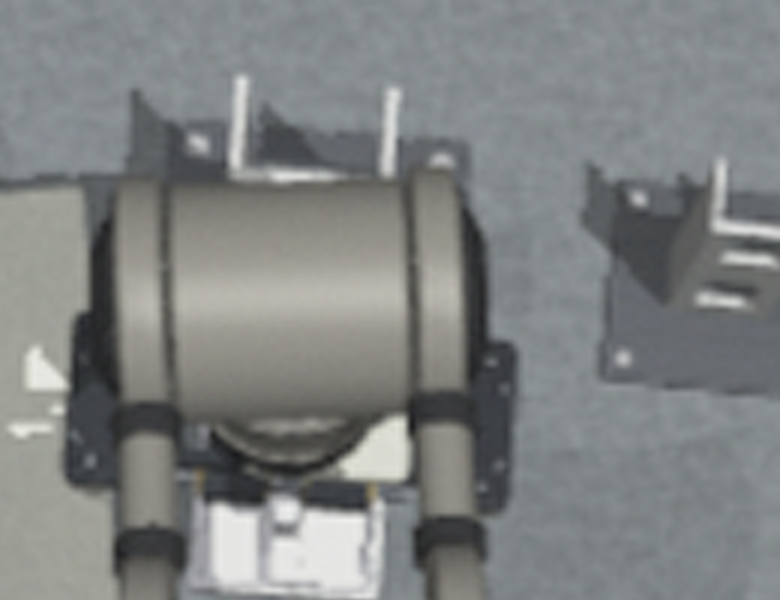

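```bash
python3 - <<'E'
from h import *
c=pickle.load(open("scene6.pkl","rb")); K,o,r=cam(c); po=np.load("fit.npz")["post"]
def atz(u,z):
    d=r@np.linalg.inv(K)@np.r_[u,1]; P=o+d*(z-o[2])/d[2]; e=P-[po[0],po[1],0]; ca,sa=np.cos(po[2]),np.sin(po[2]); return np.array([ca*e[0]+sa*e[1],-sa*e[0]+ca*e[1],z]).round(1)
z=lambda a:px([a],260,190,10)[0]
for n,a,h in (("neck R",(280,272),231),("neck L",(335,310),231),("padbackR",(290,100),281.5),("padbackL",(405,187),281.5),("footL",(455,522),129),("post R",(157,200),253),("post L",(347,358),253)): print(n,atz(z(a),h))
E
```

```text
neck R [-18.7  -7.9 231. ]
neck L [-20.4  11.4 231. ]
padbackR [-36.1 -17.5 281.5]
padbackL [-37.4  23.7 281.5]
footL [-37.4  33.5 129. ]
post R [ -2.8 -35.7 253. ]
post L [ -3.   35.9 253. ]
```

Using the same camera for tray and post, the tray is about 2.5 mm to +y and its foot about 33 mm from the face. Neck height (231) sits inside the slot. Going in with a small y correction.

Call:
arm_command(
  moves=[
    [0,-0.2,0.3,0.5,0],
    [0,-0.25,0.8,1,0],
    [0,-0.25,1.3,1,0],
    [0,-0.25,1.8,1,0],
    [0,-0.25,2.2,1,0],
    [0,-0.25,2.5,1,0],
    [0,-0.25,2.7,1,0],
    [0,-0.25,2.7,1,0],
    [0,-0.25,2.7,1,0],
  ],
)

```text
time: 6.95
tool_pos: [569.9, 84.1, 383.5]
tcp_rot: [-2.706, 1.567, -2.807]
contact_force: [-0.1, 0.1, -3.6]
grip_width: 11.8
```

```bash
python3 see.py 7; python3 - <<'E'
from h import *
c=pickle.load(open("scene7.pkl","rb"))["frame"]
cv2.imwrite("pics/z7.png",cv2.resize(c[190:250,260:340],None,fx=10,fy=10,interpolation=cv2.INTER_CUBIC))
E
```

```text
grip in post frame -89.0 -2.6 224.6 yaw err -0.95 tilt [-57.3  -0.1  -0.2]
[-0.2 -0.3 -4.3] [ 0.052  0.108 -0.025] 11.59658592326738 7.05
```

View pics/z7.png

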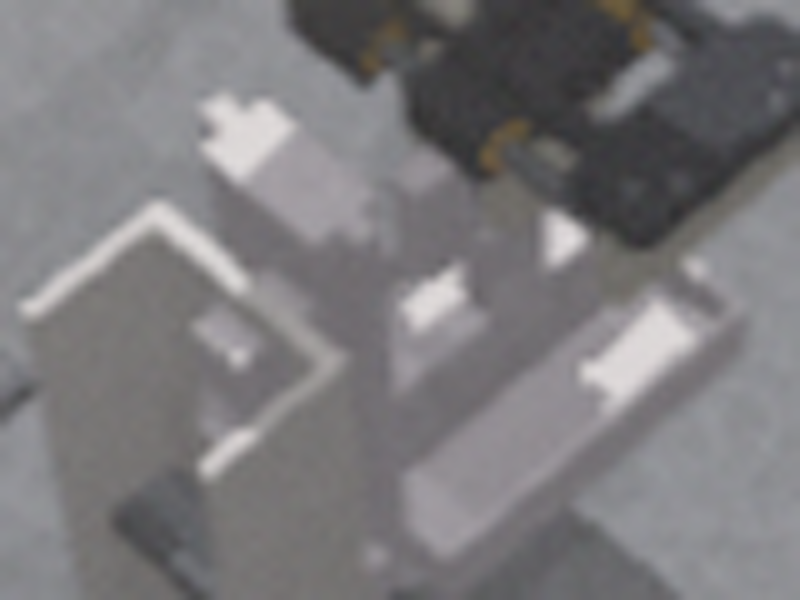

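The neck's end is visible behind the front wall at (225,335), so the hook went through without contact. Now I probe for foot contact.

Call:
arm_command(
  moves=[
    [0,0,0.1,0,0],
    [0,0,0.2,0,0],
    [0,0,0.3,0,0],
    [0,0,0.3,0,0],
  ],
)

```text
time: 7.45
tool_pos: [573.0, 83.8, 383.6]
tcp_rot: [-2.667, 1.567, -2.767]
contact_force: [-0.2, 0.5, -3.7]
grip_width: 11.8
```

Call:
arm_command(
  moves=[
    [0,0,0.1,0,0],
    [0,0,0.2,0,0],
    [0,0,0.2,0,0],
  ],
)

```text
time: 7.75
tool_pos: [574.9, 83.6, 383.5]
tcp_rot: [-2.743, 1.566, -2.844]
contact_force: [-1.8, 0.2, -3.5]
grip_width: 12.1
```

Call:
arm_command(
  moves=[
    [0,0,0.1,0,0],
    [0,0,0.1,0,0],
  ],
)

```text
time: 7.95
tool_pos: [575.6, 83.6, 383.4]
tcp_rot: [-2.826, 1.565, -2.926]
contact_force: [-4.5, 0.1, -1.3]
grip_width: 11.8
```

Call:
arm_command(
  moves=[
    [0,0,-0.2,0,0],
    [0.3,0,-0.3,0,0],
    [0.8,0,-0.3,0,0],
    [1.3,0,-0.3,0,0],
    [1.8,0,-0.3,0,0],
    [2.1,0,-0.3,0,0],
    [2.1,0,-0.3,0,0],
  ],
)

```text
time: 8.65
tool_pos: [572.4, 83.9, 361.7]
tcp_rot: [-2.858, 1.563, -2.958]
contact_force: [0.5, -0.1, -3.3]
grip_width: 12.0
```

```bash
python3 see.py 8
```

```text
grip in post frame -86.7 -2.7 203.5 yaw err -0.94 tilt [-57.29  -0.11  -0.33]
[-0.4 -0.3 -3.5] [0.039 0.104 0.025] 11.911344085849604 8.75
```

View pics/scene8.png

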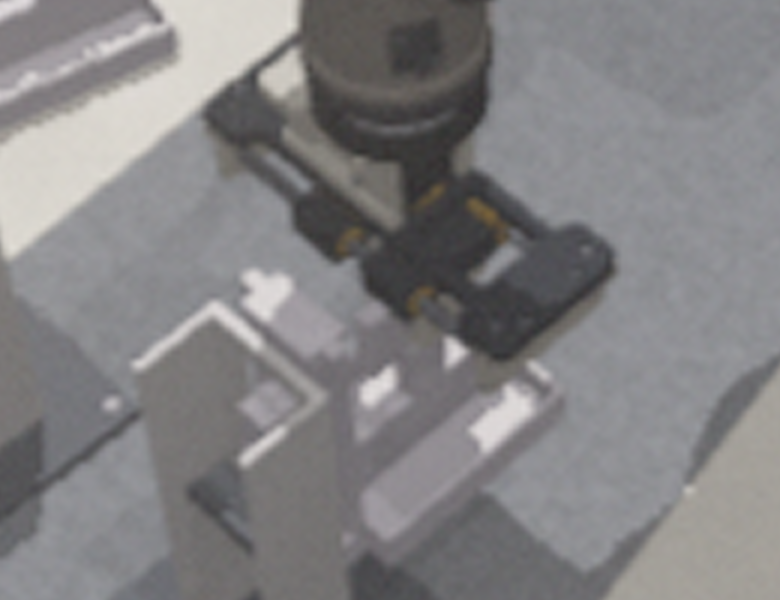

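The neck end is at (268,395), behind the wall and going down with no contact. Lowering slowly.

Call:
arm_command(
  moves=[
    [0.2,0,0,0,0],
    [0.4,0,0,0,0],
    [0.6,0,0,0,0],
    [0.6,0,0,0,0],
  ],
)

```text
time: 9.15
tool_pos: [572.4, 83.8, 356.1]
tcp_rot: [-2.847, 1.564, -2.947]
contact_force: [0.9, -0.5, -3.3]
grip_width: 11.9
```

Call:
arm_command(
  moves=[
    [0.15,0,0,0,0],
    [0.3,0,0,0,0],
    [0.3,0,0,0,0],
  ],
)

```text
time: 9.45
tool_pos: [572.3, 83.9, 352.9]
tcp_rot: [-2.862, 1.563, -2.962]
contact_force: [-0.3, 0.4, -3.3]
grip_width: 11.9
```

Call:
arm_command(
  moves=[
    [0.15,0,0,0,0],
    [0.3,0,0,0,0],
    [0.3,0,0,0,0],
  ],
)

```text
time: 9.75
tool_pos: [571.2, 84.0, 349.5]
tcp_rot: [-2.944, 1.559, -3.044]
contact_force: [-7.3, 0.5, -1.2]
grip_width: 12.0
```

Call:
arm_command(
  moves=[
    [0.1,0,0,0,0],
    [0.1,0,0,0,0],
  ],
)

```text
time: 9.95
tool_pos: [570.9, 84.1, 348.8]
tcp_rot: [-2.938, 1.559, -3.037]
contact_force: [-4.0, 0.3, 0.1]
grip_width: 11.7
```

```bash
python3 see.py 9; python3 - <<'E'
from h import *
c=pickle.load(open("scene9.pkl","rb"))["frame"]
cv2.imwrite("pics/z9.png",cv2.resize(c[190:260,255:345],None,fx=8,fy=8,interpolation=cv2.INTER_CUBIC))
E
```

```text
grip in post frame -89.3 -2.6 189.7 yaw err -0.93 tilt [-57.29  -0.13  -0.68]
[-4.5 -0.2  0.5] [ 0.04   0.626 -0.061] 11.98716878736487 10.05
```

View pics/z9.png

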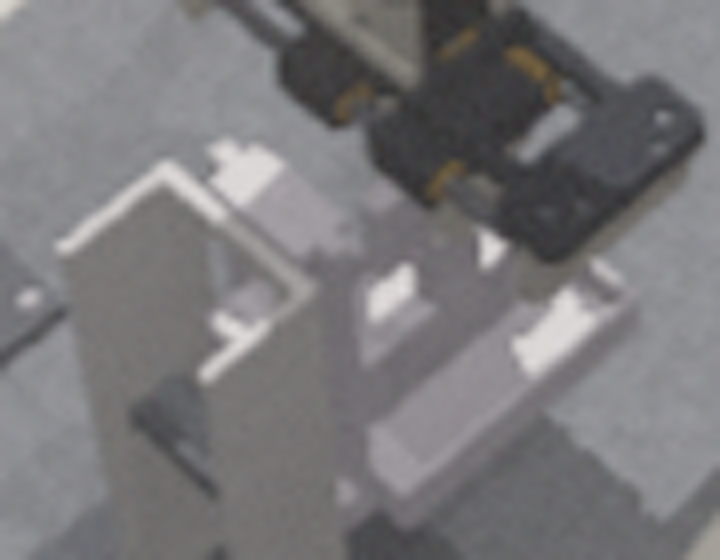

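```bash
python3 - <<'E'
from h import *
po=np.load("fit.npz")["post"]
c=pickle.load(open("scene9.pkl","rb")); K,o,r=cam(c)
def atz(u,z):
    d=r@np.linalg.inv(K)@np.r_[u,1]; P=o+d*(z-o[2])/d[2]; e=P-[po[0],po[1],0]; ca,sa=np.cos(po[2]),np.sin(po[2]); return np.array([ca*e[0]+sa*e[1],-sa*e[0]+ca*e[1],z]).round(1)
z=lambda a:px([a],255,190,8)[0]
for n,a,h in (("padbackL",(305,250),246.5),("padbackR",(212,180),246.5),("rimFL",(632,300),98.5),("rimBL bottom",(405,520),73.5)): print(n,atz(z(a),h))
im=c["frame"]; cv2.imwrite("pics/z9b.png",cv2.resize(im[200:260,290:340],None,fx=12,fy=12,interpolation=cv2.INTER_CUBIC)[:600])
E
```

```text
padbackL [-12.6  19.5 246.5]
padbackR [-10.6 -22.6 246.5]
rimFL [-143.2   44.2   98.5]
rimBL bottom [-29.5  39.   73.5]
```

View pics/z9b.png

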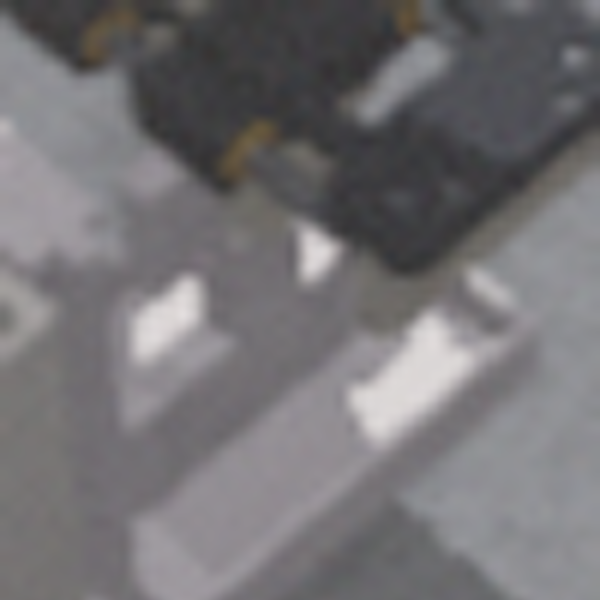

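Estimate from the same camera: foot on the upright, pad about 6 mm out, so the tray rests on the catch, tilted about 2.5°. Its weight is carried (Fz about 0). Releasing.

Call:
arm_command(
  moves=[
    [0,0,0,0,0.3],
    [0,0,0,0,0.6],
    [0,0,0,0,1],
    [0,0,0,0,1],
    [0,0,0,0,1],
  ],
)

```text
time: 10.55
tool_pos: [571.1, 84.0, 348.8]
tcp_rot: [-2.939, 1.559, -3.039]
contact_force: [-0.0, -0.1, 0.1]
grip_width: 47.2
```

```bash
python3 see.py 10
```

```text
grip in post frame -89.2 -2.7 189.7 yaw err -0.93 tilt [-57.29  -0.14  -0.67]
[-0.2 -0.2 -0.4] [ 0.082  0.025 -0.014] 55.296749175240556 10.65
```

View pics/scene10.png

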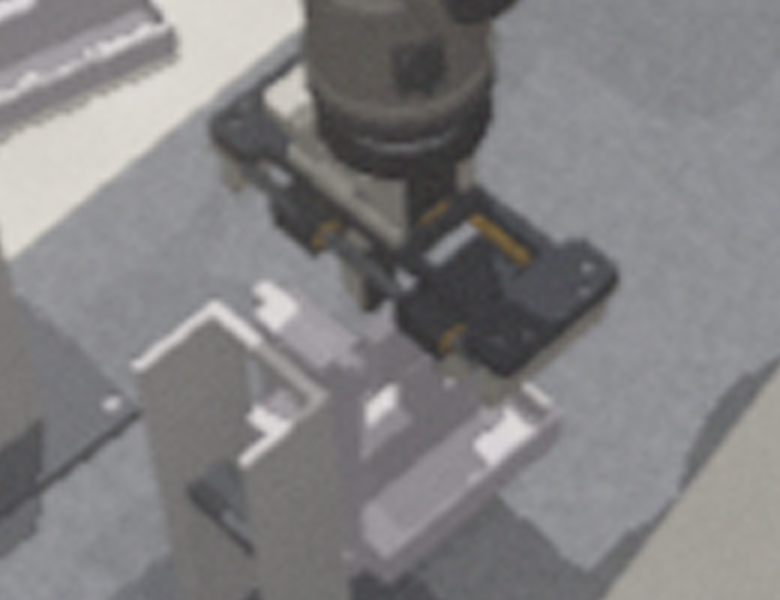

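The tray stays on the catch with the fingers open. Lifting away, then closing above.

Call:
arm_command(
  moves=[
    [0,0,0,0,1],
    [0,0,0,0,1],
    [-1,0,0,0,1],
    [-4,0,0,0,1],
    [-8,0,0,0,1],
    [-11,0,0,0,0],
    [-12,0,-1,0,0],
    [-12,0,-3,0,0],
    [-12,0,-5,0,0],
    [-12,0,-5,0,0],
  ],
)

```text
time: 11.65
tool_pos: [520.5, 89.6, 469.5]
tcp_rot: [-2.962, 1.558, -3.061]
contact_force: [0.2, -0.2, -0.2]
grip_width: 56.5
```

```bash
python3 see.py 11; python3 - <<'E'
from h import *
c=pickle.load(open("scene11.pkl","rb"))["frame"]
cv2.imwrite("pics/z11.png",cv2.resize(c[190:260,255:345],None,fx=8,fy=8,interpolation=cv2.INTER_CUBIC))
E
```

```text
grip in post frame -138.0 -1.5 310.4 yaw err -0.92 tilt [-57.29  -0.13  -0.65]
[0.5 1.  0.5] [ 0.036 -0.037  0.068] 47.97319329032388 11.75
```

View pics/z11.png

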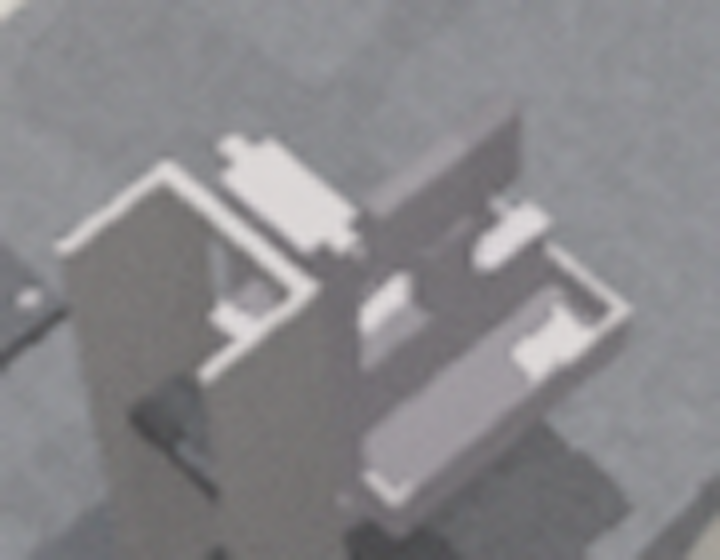

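View pics/top11.png

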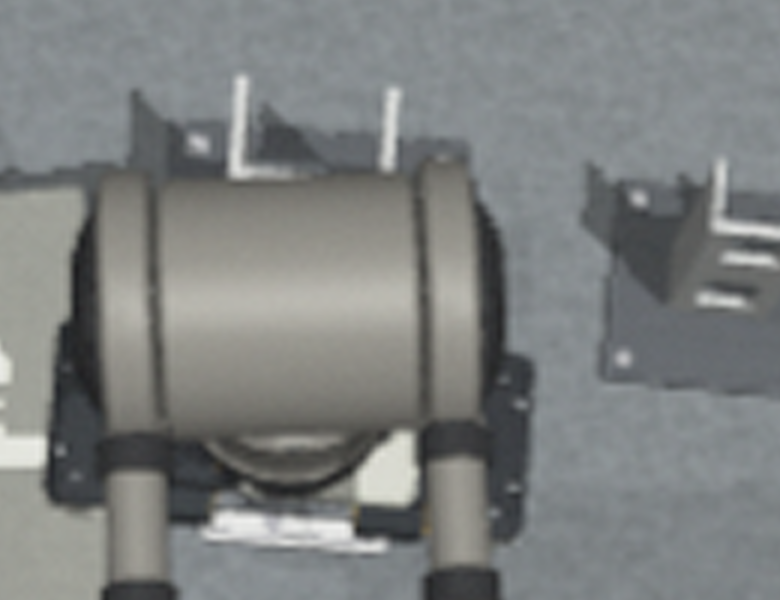

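```bash
python3 - <<'E'
from h import *
from plant import bot
po=np.load("fit.npz")["post"]
c=pickle.load(open("scene11.pkl","rb")); K,o,r=cam(c)
def atz(u,z):
    d=r@np.linalg.inv(K)@np.r_[u,1]; P=o+d*(z-o[2])/d[2]; e=P-[po[0],po[1],0]; ca,sa=np.cos(po[2]),np.sin(po[2]); return np.array([ca*e[0]+sa*e[1],-sa*e[0]+ca*e[1],z]).round(1)
z=lambda a:px([a],255,190,8)[0]
for n,a in (("BR",(222,172)),("BL",(308,252)),("FL",(358,215)),("FR",(270,138)),("c",(290,195))): print(n,atz(z(a),247),atz(z(a),243)[:2])
ob=bot.get_obs()
for x in (-21,-20): print(plan(ob,place(po,[[x,0,300]])[0],po[2]))
E
```

```text
BR [-14.8 -22.3 247. ] [-16.5 -24.5]
BL [-12.5  21.  247. ] [-14.2  18.9]
FL [-33.8  22.3 247. ] [-35.6  20.2]
FR [-35.2 -20.9 247. ] [-37.  -23.1]
c [-24.    0.5 247. ] [-25.7  -1.6]
(array([ 0.91,  0.31, 11.53]), np.float64(-0.92))
(array([ 0.9 ,  0.31, 11.63]), np.float64(-0.92))
```

Pad's white top is centred at (290,195), about x −21, y 0 in the post frame once the camera bias is removed. Moving over it with closed fingers.

Call:
arm_command(
  moves=[
    [0,0.1,2,-0.5,0],
    [0,0.3,4,-0.9,0],
    [0,0.3,6,-0.9,0],
    [0,0.3,8,-0.9,0],
    [0.2,0.3,10,-0.9,0],
    [0.5,0.3,11.2,-0.9,0],
    [0.9,0.3,11.5,-0.9,0],
    [0.9,0.3,11.5,-0.9,0],
    [0.9,0.3,11.5,-0.9,0],
    [0.9,0.3,11.5,-0.9,0],
  ],
)

```text
time: 12.75
tool_pos: [636.6, 80.9, 459.5]
tcp_rot: [-2.953, 1.56, -3.036]
contact_force: [0.1, -0.3, 0.5]
grip_width: 0.6
```

```bash
python3 see.py 12
```

```text
grip in post frame -23.4 -0.3 300.7 yaw err -0.01 tilt [-57.29  -0.12  -0.61]
[ 0.   0.5 -0.2] [ 0.082 -0.034 -0.01 ] 0.42572064411745997 12.85
```

View pics/scene12.png

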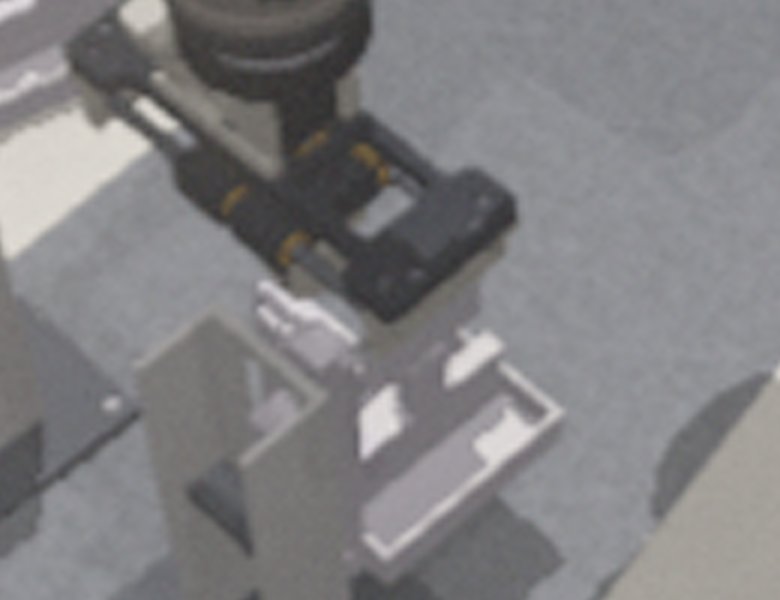

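Call:
arm_command(
  moves=[
    [0.7,0,0.2,0,0],
    [1.6,0,0.2,0,0],
    [2.3,0,0.2,0,0],
    [2.7,0,0.2,0,0],
    [2.7,0,0.2,0,0],
    [2.7,0,0.2,0,0],
  ],
)

```text
time: 13.45
tool_pos: [638.4, 80.7, 432.6]
tcp_rot: [-2.948, 1.56, -3.031]
contact_force: [0.5, -0.0, -0.1]
grip_width: 0.5
```

```bash
python3 see.py 13;  python3 - <<'E'
from h import *
c=pickle.load(open("scene13.pkl","rb"))["frame"]
cv2.imwrite("pics/z13.png",cv2.resize(c[190:260,255:345],None,fx=8,fy=8,interpolation=cv2.INTER_CUBIC))
E
```

```text
grip in post frame -21.5 -0.3 274.0 yaw err -0.01 tilt [-57.29  -0.12  -0.57]
[ 0.6 -0.1  0.2] [-0.007  0.005  0.033] 0.45628757588574337 13.55
```

View pics/z13.png

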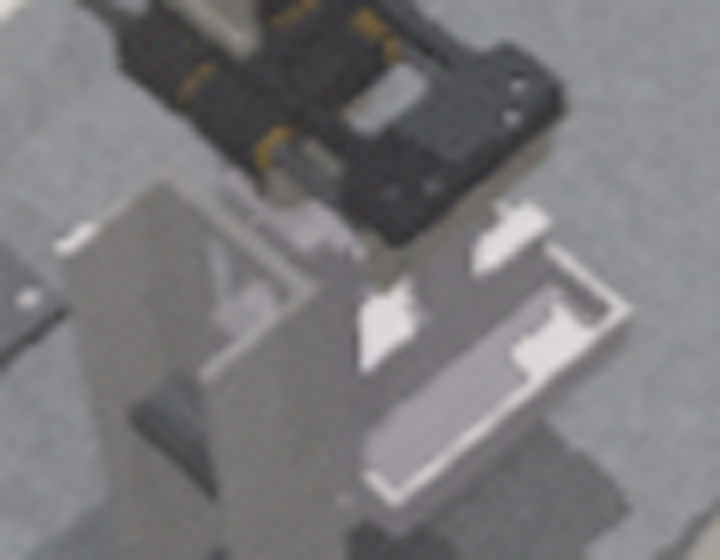

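The closed fingers (about (290,180)) are over the pad with the front wall clear. Pressing down gently.

Call:
arm_command(
  moves=[
    [0.2,0,0,0,0],
    [0.4,0,0,0,0],
    [0.6,0,0,0,0],
    [0.8,0,0,0,0],
    [0.8,0,0,0,0],
  ],
)

```text
time: 14.05
tool_pos: [638.2, 80.7, 424.5]
tcp_rot: [-2.948, 1.56, -3.032]
contact_force: [0.2, -0.0, 0.2]
grip_width: 0.4
```

Call:
arm_command(
  moves=[
    [0.15,0,0,0,0],
    [0.3,0,0,0,0],
    [0.3,0,0,0,0],
  ],
)

```text
time: 14.35
tool_pos: [638.1, 80.8, 423.2]
tcp_rot: [-2.93, 1.562, -3.014]
contact_force: [-2.1, 0.3, 6.6]
grip_width: 0.3
```

Call:
arm_command(
  moves=[
    [0.15,0,0,0,0],
    [0.3,0,0,0,0],
    [0.3,0,0,0,0],
  ],
)

```text
time: 14.65
tool_pos: [637.9, 80.9, 422.4]
tcp_rot: [-2.879, 1.566, -2.962]
contact_force: [-2.2, 0.5, 10.1]
grip_width: 0.2
```

Call:
arm_command(
  moves=[
    [0.4,0,0,0,0],
    [0.5,0,0,0,0],
    [0.6,0,0,0,0],
    [0.6,0,0,0,0],
  ],
)

```text
time: 15.05
tool_pos: [638.0, 81.0, 418.1]
tcp_rot: [-2.409, 1.57, -2.492]
contact_force: [0.8, 1.3, 5.7]
grip_width: -0.0
```

Call:
arm_command(
  moves=[
    [0.3,0,0,0,0],
    [0.5,0,0,0,0],
    [0.7,0,0,0,0],
    [0.7,0,0,0,0],
  ],
)

```text
time: 15.45
tool_pos: [638.0, 81.0, 410.7]
tcp_rot: [-2.667, 1.569, -2.75]
contact_force: [0.3, 0.2, 0.6]
grip_width: 0.5
```

Call:
arm_command(
  moves=[
    [0.2,0,0,0,0],
    [0.4,0,0,0,0],
    [0.5,0,0,0,0],
    [0.5,0,0,0,0],
  ],
)

```text
time: 15.85
tool_pos: [637.3, 81.1, 410.1]
tcp_rot: [-0.145, 1.568, -0.228]
contact_force: [-7.9, 0.3, 21.2]
grip_width: 0.6
```

It meets a hard stop at fingertip height 232 mm, with 21 N. Retreating to look.

Call:
arm_command(
  moves=[
    [-0.5,0,0,0,0],
    [-2,0,0,0,0],
    [-5,0,0,0,0],
    [-8,0,0,0,0],
    [-9,0,-4,0,0],
    [-9,0,-9,0,0],
    [-9,0,-14,0,0],
    [-9,0,-18,0,0],
    [-9,0,-20,0,0],
    [-9,0,-20,0,0],
  ],
)

```text
time: 16.85
tool_pos: [435.6, 98.1, 500.1]
tcp_rot: [-0.094, 1.568, -0.176]
contact_force: [-0.6, 0.2, 0.0]
grip_width: 0.7
```

```bash
python3 see.py 14;  python3 - <<'E'
from h import *
c=pickle.load(open("scene14.pkl","rb"))["frame"]
cv2.imwrite("pics/z14.png",cv2.resize(c[190:260,255:345],None,fx=8,fy=8,interpolation=cv2.INTER_CUBIC))
cv2.imwrite("pics/s14.png",c)
E
python3 ov.py 14 "[0,0,0,0,0]" "[-85,0,174]" scene top
```

```text
grip in post frame -220.3 0.3 340.7 yaw err 0.03 tilt [-5.73e+01 -2.00e-02  2.20e-01]
[1.2 0.4 0.1] [ 0.084  0.043 -0.031] 0.38221238772708016 16.95
```

View pics/z14.png

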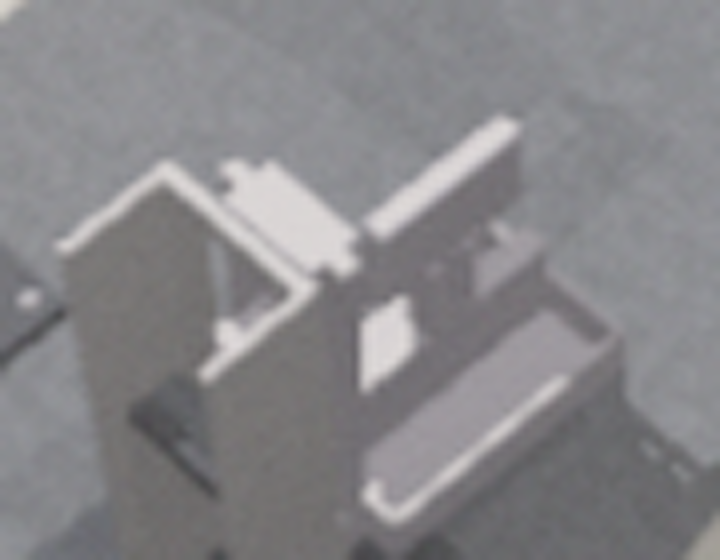

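View pics/ov_scene14.png

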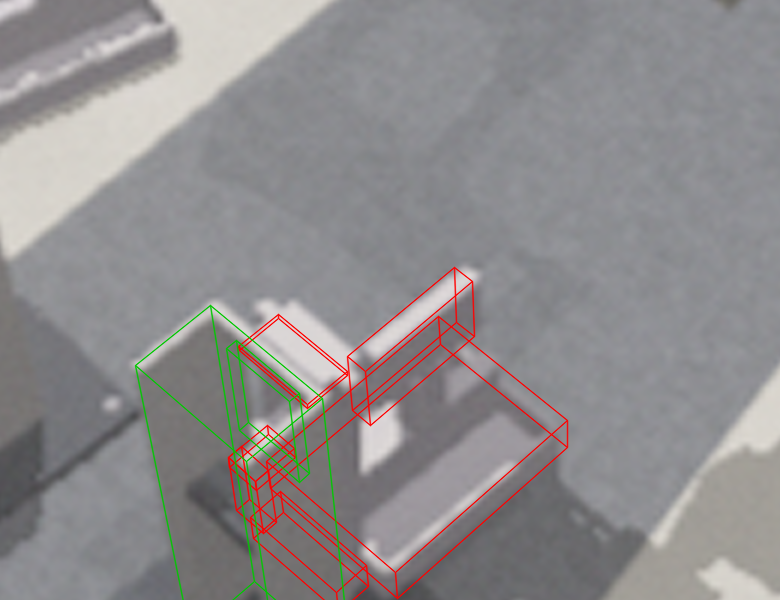

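View pics/top14.png

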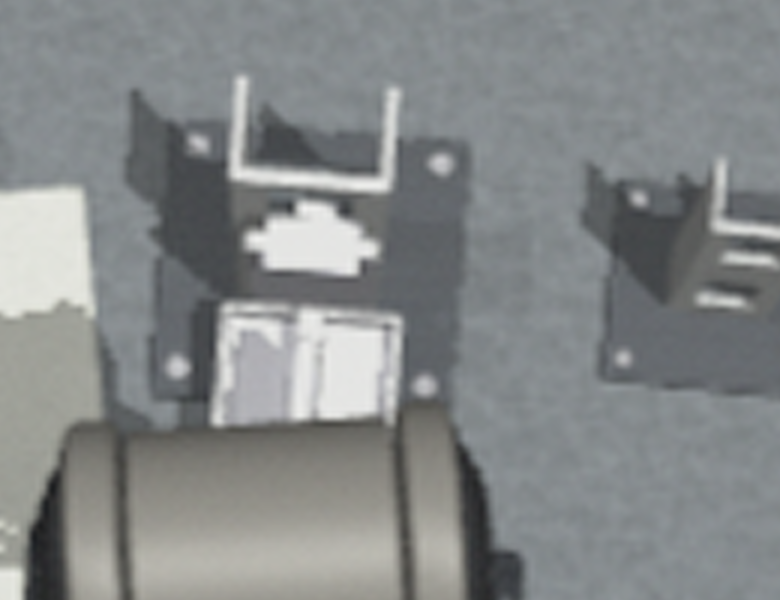

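View pics/s14.png

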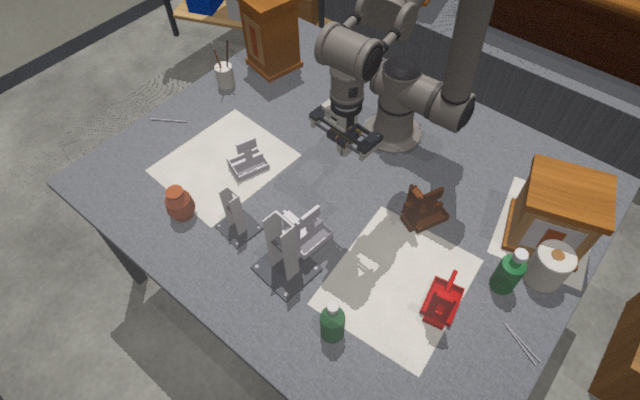

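```bash
cat > f14.py <<'E'
from h import *
c=pickle.load(open("scene14.pkl","rb")); T=pickle.load(open("top14.pkl","rb")); po=np.load("fit.npz")["post"]
M=np.array([[83,22,58],[83,-22,58],[59,22,58],[59,-22,58],[35,0,15],[-35,0,15],[-60,45,-90],[60,45,-90]],float)
U=px([(315,275),(222,195),(355,240),(268,160),(372,230),(512,122),(618,342),(398,522)],255,190,8)
Mt=np.array([[59,22,58],[59,-22,58],[60,45,-90],[60,-45,-90]],float)
Ut=px([(263,270),(362,277),(222,302),(402,318)],255,110,6)
Pp=np.array([[0,-35,253],[0,35,253]]); Up=px([(166,160),(318,287)],255,190,8)
def f(s,full=True):
    q=R.from_euler("xyz",[s[5],s[3],s[4]],degrees=True).apply(M)+s[:3]
    b=np.array([s[6],s[7],0])
    e=(proj(c,place(po,q+b))-U); ep=proj(c,place(po,Pp+b))-Up
    qt=R.from_euler("xyz",[s[5],s[3],s[4]],degrees=True).apply(Mt)+s[:3]
    et=proj(T,place(po,qt))-Ut
    return np.r_[e.ravel(),ep.ravel(),et.ravel(),s[6]/3*.5,s[7]/3*.5]/.5
r=least_squares(f,[-88,0,172,0,0,0,0,0],loss="soft_l1")
J=r.jac; print("x y z pitch yaw roll bx by",r.x.round(2)); print("sd",np.sqrt(np.diag(np.linalg.pinv(J.T@J))).round(2)); print((r.fun*.5)[:-2].reshape(-1,2).round(1).tolist())
E
python3 f14.py
python3 - <<'E'
from h import *
c=pickle.load(open("top14.pkl","rb"))["frame"]
cv2.imwrite("pics/t14.png",cv2.resize(c[115:185,280:350],None,fx=8,fy=8,interpolation=cv2.INTER_CUBIC))
E
```

```text
x y z pitch yaw roll bx by [-88.94  -3.12 165.39  -5.36  -0.27  -0.26  -2.72   0.44]
sd [0.7  1.08 2.03 0.45 0.76 0.5  1.01 0.95]
[[-0.5, -0.2], [-0.3, 0.1], [1.1, -0.8], [0.6, -0.3], [-0.6, 0.7], [-0.3, 0.8], [1.1, -0.4], [-0.1, 0.3], [0.2, 0.3], [-0.3, -0.1], [0.0, -0.0], [-0.4, -0.0], [0.3, 0.4], [-0.0, -0.1]]
```

View pics/t14.png

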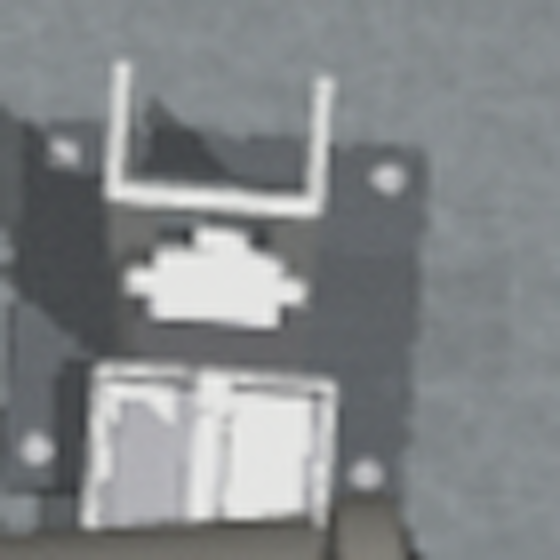

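```bash
cat >> f14.py <<'E'
print("constrained: foot touching, camera bias free in both")
def geo(th,padz):
    t=np.radians(th); x=-(85*np.cos(t)+115*np.sin(t)); z=padz-58*np.cos(t)-71*np.sin(t); return x,z
def f2(s,padz=None):
    y,th,yaw,bx,by,tx,ty=s[:7]; pz=s[7]
    x,z=geo(th,pz); rot=R.from_euler("yz",[-th,yaw],degrees=True); b=np.array([bx,by,0]); t=np.array([tx,ty,0]); a=np.array([x,y,z])
    e=proj(c,place(po,rot.apply(M)+a+b))-U; ep=proj(c,place(po,Pp+b))-Up; et=proj(T,place(po,rot.apply(Mt)+a+t))-Ut
    Tp=proj(T,place(po,np.array([[0,35,253],[0,-35,253]])+t))-px([(108,200),(322,215)],280,115,8)
    return np.r_[e.ravel(),ep.ravel(),et.ravel(),Tp.ravel(),np.array([bx,by,tx,ty])/6]/.5
r=least_squares(f2,[0,2,0,0,0,0,0,232],loss="soft_l1"); J=r.jac
print("y th yaw bx by tx ty padz",r.x.round(2),"sd",np.sqrt(np.diag(np.linalg.pinv(J.T@J))).round(2),"x,z",geo(r.x[1],r.x[7])); print((r.fun*.5)[:-4].reshape(-1,2).round(1).tolist(),r.cost)
for th in (1,2,3,4,5):
    q=least_squares(lambda s:f2(np.r_[s[0],th,s[1:]]),np.delete(r.x,1),loss="soft_l1"); print(th,q.cost.round(1),q.x.round(1))
E
python3 f14.py
```

```text
x y z pitch yaw roll bx by [-88.94  -3.12 165.39  -5.36  -0.27  -0.26  -2.72   0.44]
sd [0.7  1.08 2.03 0.45 0.76 0.5  1.01 0.95]
[[-0.5, -0.2], [-0.3, 0.1], [1.1, -0.8], [0.6, -0.3], [-0.6, 0.7], [-0.3, 0.8], [1.1, -0.4], [-0.1, 0.3], [0.2, 0.3], [-0.3, -0.1], [0.0, -0.0], [-0.4, -0.0], [0.3, 0.4], [-0.0, -0.1]]
constrained: foot touching, camera bias free in both
y th yaw bx by tx ty padz [-2.4300e+00  3.5200e+00 -1.2300e+00 -1.4200e+00  9.0000e-02  1.0300e+00
 -7.0000e-02  2.2828e+02] sd [1.55 0.46 1.01 1.1  1.12 1.62 1.11 2.61] x,z (np.float64(-91.89233357791629), np.float64(166.03106640356998))
[[-1.0, 0.0], [-0.5, 0.3], [0.7, -0.6], [0.4, -0.2], [-0.4, 0.4], [0.2, 0.4], [2.4, -1.3], [0.7, -0.3], [-0.2, 0.5], [-0.7, 0.1], [0.2, -0.1], [-0.2, 0.2], [0.3, 1.8], [-0.1, 1.7], [0.3, -0.8], [-0.5, -0.9]] 20.552465694786775
1 37.0 [  2.   -3.8  -3.6   0.8  -1.2  -1.2 234.2]
2 27.2 [-1.000e-01 -2.700e+00 -2.900e+00  4.000e-01 -1.100e+00 -6.000e-01
  2.311e+02]
3 21.3 [-1.800e+00 -1.600e+00 -1.900e+00  2.000e-01 -1.000e-01 -2.000e-01
  2.291e+02]
4 21.0 [-3.000e+00 -9.000e-01 -1.000e+00 -1.000e-01  2.500e+00  1.000e-01
  2.272e+02]
5 24.5 [-3.900e+00 -5.000e-01 -1.000e-01 -8.000e-01  5.600e+00  5.000e-01
  2.247e+02]
```

The tray's fitted pose (handle about 90 mm out, pad about 230 mm high, square to within about 1°, 2.5–3.5° sag) agrees with the stated home pose. The bystanders are where they were, and the arm is clear. Handing in.

```bash
python3 -c "
from plant import bot
print(bot.close_job(), bot.get_obs()['time'])"
```

```text
the job is handed in; nothing more can be done
the job is handed in; nothing more can be done
```

The hook-backed tray is hanging in the larger upright's top slot, locked past the spring catch, with the gripper clear. I handed the job in at about 17 s on the robot's clock, well under the 45 s limit.

**What I did:** I picked the tray up by its handle and passed the hook through the top slot with no contact. I touched the foot to the upright, backed off about 3 mm, and let the tray down slowly until the catch carried it. Then I let go and pressed the pad with closed fingers. Resistance peaked at about 10 N, dropped away as it snapped past, and met a hard stop at fingertip height 232 mm with 21 N. That matches the stated locked height.

**Last checks:**
- **Pose:** the final pictures show the tray home and square to the upright: yaw about -1 ± 1°, sideways offset about -2 ± 1.5 mm.
- **Bystanders:** the plain tray, bottle and jar look unmoved.

**Where the checks were loose:**
- **Level:** two camera fits gave different front-down tilts. The unconstrained one gave 5.4°, but it put the foot inside the upright. With the foot held on the upright it was 3.5 ± 0.5°. The stated home numbers work out to about 2.4° of sag.
- **Pad height:** the camera fit gave 228 ± 3 mm, against the 232 mm measured by contact.

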